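# Bring the bearing ball tray to the inspection light

### The arm

A 7-joint arm with a two-finger parallel gripper is mounted at the origin on a cart in front of the work surface, level with it; the furniture and walls round the work are solid. World frame = base frame: x ahead of the robot, y to its left, z up, the work surface at z = 0. Lengths are in mm, angles in rad, forces in N, time in s.
With the tool pointing down it reaches from about 400 to 750 mm from the base axis. Payload 19.5 kg.
Tool frame: the origin (TCP) lies midway between the tips of the shut fingers; the grasp point (between the pads) lies 19 mm behind it; z points along the fingers, y is the line along which they close (so a half turn about z gives the same grasp; the last joint's range is limited). The gripper opens to 85 mm and grips with 20 to 120 N. Pads are 22 mm wide; open, the fingers measure 114 mm over their backs; the gripper's body (76 mm by 85 mm) begins 54 mm behind the grasp point. The pads swing forward as they close: fully open they stand 13 mm farther back than shut.
Start: joints at [1.125, 0.707, -0.028, 1.485, 0.022, 0.951, -0.075], TCP at [225.915, -528.728, 197.268] pointing down, gripper open.
Joint ranges: [-2.71, 2.71], [-0.32, 2.16], [-1.57, 1.52], [0, 2.45], [-1.46, 4.6], [0, 2.02], [-2.83, 2.83]. Speed limits (rad/s): [1.89, 1.89, 2.57, 2.57, 3.01, 3.01, 3.01].

### API

Orientations are given as a rotation vector (axis times angle).
In Python, from rig import monitor, eyes, env gives the robot as it stands.
- The arm moves only by the tool jog_arm, never from a script. Its argument "plan" is a list of rows, each an object of numbers: "tx", "ty", "tz": the shift along the tool's x, y, z in m; "yaw": the turn about the tool's z in rad; "hand": the opening in per cent of the stroke, from 0 (shut) to 100 (fully open). In form: [{"tx": .., "ty": .., "tz": .., "yaw": .., "hand": ..}, ...]. A call has 1 to 5 rows; each row shifts and turns the commanded pose from where the row before left it, along the tool's axes as they then stand; what a row does not reach is not made up. A row lasts 1/12 s, in which the tool goes at most 41.7 mm and 7.16 degrees, less where a joint would pass 70% of its speed; a pose out of reach is approached as far as the arm can. A call is refused whole if a number of a shift passes 0.0417 or a number of a turn 0.125, either way. A call with a gripper value outside its range is refused whole. The fingers move at their own pace and stop on an object; "grip_force" is the grip in N (left out, the last holds). Time passes only in rows, so rows that do not move let the fingers close. It gives the time, the measured TCP pose, the force, the opening and the grip force at its end, in the units of the state.
- monitor.observe(): the state, without advancing time (a new reading comes with each control period).
- eyes.read_camera(name): name is "side" or "top"; returns a dict with "pixels" (384x512x3 uint8, red, green, blue), "fx", "fy", "cx", "cy" (pixels), "R" (3x3) and "t" (3): a world point X has camera coordinates R X + t. Camera axes: x right, y down, z forward; pixel columns grow to the right and rows downward; lengths in mm; the calibration is good to about 2 mm. A picture is of the moment at which its call begins. There is no depth.
- env.hand_in(): hands the job in; it is judged then, once.
The state is a dict: "t": time; "q": joint angles; "joint_velocities": joint speeds; "effort": joint torques, N m; "position": TCP position; "eef_rot": TCP orientation; "ft_force": force on the tool from outside, world axes, zero at the start; "ft_torque": the same for the moment, N m; "width": opening from 0.0 (shut) to 1.0 (fully open); "gripper_force": force on a finger pad.
Only numpy, scipy, OpenCV 4.12 (cv2) and the standard library are available. Lean on these libraries where they do the work, as an engineer would, in place of code of your own. Each camera call takes 0.05 s, during which the arm holds its last target. There are 200 camera calls.

### The job

Slide the dust box's clear guard fully open by its orange handle, then lift out the blue tray by its upright fin and carry it, level all the way so that the steel ball never leaves its shallow pocket, to the square inspection light panel. Finish while still holding the tray still and level, centred about 10 cm above the panel (do not set it down), with the guard left open and the tape roll, pen and pliers not disturbed.

Things in the scene. Friction and masses are not known exactly. Their poses are not given: they have to be found in the camera images.
- dust_box: Fixed grey open-topped dust box with aluminium rails. Origin: bench level under the centre of the bay holding the tray; z up, -y along the rails, the way the guard opens. Bay inside 146 (x) x 140 (y) mm, floor 4 mm above the bench; x walls and rails (x = +-70 to 84 mm) are 90 mm high, end walls (y = +-73) 72 mm. Rails run y = +80 to -224 mm; the open guard covers y = -72 to -218 mm.
- guard (a joint): Clear flat guard panel (146 x 146 x 5 mm, top 82 mm above the bench) sliding along the dust box's -y over the bay; value in m, 0 = shut (centred over the bay), 0.145 = fully open at its stop. It may start slightly ajar. Slides with about 1 to 2 N and stays where it is left.
- guard_handle (a point): Grip point of the orange block handle in the middle of the guard, 105 mm above the bench. The handle is 50 mm along the dust box's x, 16 mm thick along its y, and reaches from the panel's top at 82 mm to 118 mm above the bench.
- tray: Loose blue tray, about 160 g, on the bay's floor, nearly aligned with the box: plate 116 (x) x 60 (y) x 8 mm, origin at the centre of its underside, z up. In its middle stands a grip fin 36 mm along x, 14 mm thick along y, top 64 mm above the underside: pinch it across y, about 50 mm up. Round pockets 29 mm wide, 3 mm deep at x = +-38 mm; the +x one holds the ball.
- ball_center (a point): Centre of the loose steel ball, 22 mm in diameter, about 44 g, free to roll in the pocket at the tray's +x end; it rolls over the rim if the tray is tipped about 40 degrees or jerked hard.
- pocket (a point): Point 16 mm above the tray's underside at the centre of the pocket at its +x end (x = 38 mm): where the ball's centre is when it sits in the middle of the pocket.
- light_panel: Square inspection light panel, black frame with a white face, 112 x 112 x 9 mm, fixed to the bench. Origin at the centre of its underside, z up.
- tape_1: Bystander: roll of black tape, 62 x 60 x 19 mm, origin under its centre.
- pen_1: Bystander: red and white marker pen lying, 17 x 135 x 16 mm, origin under its middle.
- long_nose_pliers: Bystander: long-nose pliers with green handles lying, 48 x 162 x 13 mm, origin under their middle.

How it is judged:
By the outcome, as a careful person would: the job done as asked, in the order asked, and still so for the second after the job is handed in, while the arm keeps its last pose, push and grip.
It also fails if it takes over 50 s, if anything falls off the work surface, if the arm or the gripper's body presses on something with over 40 N, if the wrist force passes 120 N, or if a joint passes its speed limit or range.

## Working session

There is one attempt and no reset: what is moved stays moved. The work goes in short steps, Python scripts to look and compute and a tool call to move; the robot and the scene stay as the last step left them, time stands still between calls to the robot, and variables do not carry over. Pictures are saved under pics/ and viewed, at most 10 in all, crops included, and the job is handed in when it is done.

Besides the shell and the picture viewer there is one more tool, called as a command line: name --argument value ..., lists and objects as JSON in quotes. jog_arm: Moves the arm, as the interface text tells. Its arguments: {"type":"object","properties":{"plan":{"type":"array"},"grip_force":{"type":"number"}},"required":["plan"]}

```bash
mkdir -p pics; python3 - <<'E'
from rig import monitor, eyes, env
import cv2,numpy as np,pickle
s=monitor.observe();print({k:np.round(v,3) for k,v in s.items()})
d={}
for n in("side","top"):
    c=eyes.read_camera(n);d[n]=c
    cv2.imwrite(f"pics/{n}0.png",cv2.resize(c["pixels"][:,:,::-1],(768,576)))
    print(n,c["fx"],c["cx"],c["cy"],np.round(c["R"],3).tolist(),np.round(c["t"],1),np.round(-np.array(c["R"]).T@c["t"]))
pickle.dump(d,open("c0.pkl","wb"))
E
```

```text
{'t': np.float64(0.0), 'q': array([ 1.125,  0.707, -0.028,  1.485,  0.022,  0.951, -0.075]), 'joint_velocities': array([ 0.   ,  0.001, -0.   , -0.001, -0.001,  0.   , -0.001]), 'effort': array([-1.0000e-03, -8.8321e+01,  1.2340e+00, -2.3616e+01,  1.7000e-02,
        7.0000e-03,  0.0000e+00]), 'position': array([ 225.795, -528.475,  196.809]), 'eef_rot': array([-3.077, -0.63 ,  0.   ]), 'ft_force': array([-0.744,  0.123,  0.005]), 'ft_torque': array([ 0.019, -0.012,  0.006]), 'gripper_force': np.float64(0.0), 'width': np.float64(1.005)}
side 428.10882114173876 254.80142198584426 187.02645347812987 [[-0.985, -0.171, 0.022], [-0.127, 0.632, -0.765], [0.117, -0.756, -0.644]] [544.6 307.5 900.4] [470. 580. 803.]
top 432.3306748791043 255.74676013628638 190.3288752841036 [[-0.029, -0.999, -0.013], [-0.991, 0.03, -0.128], [0.128, 0.009, -0.992]] [-235.3  611.8 1299.7] [ 433. -266. 1364.]
```

View pics/top0.png

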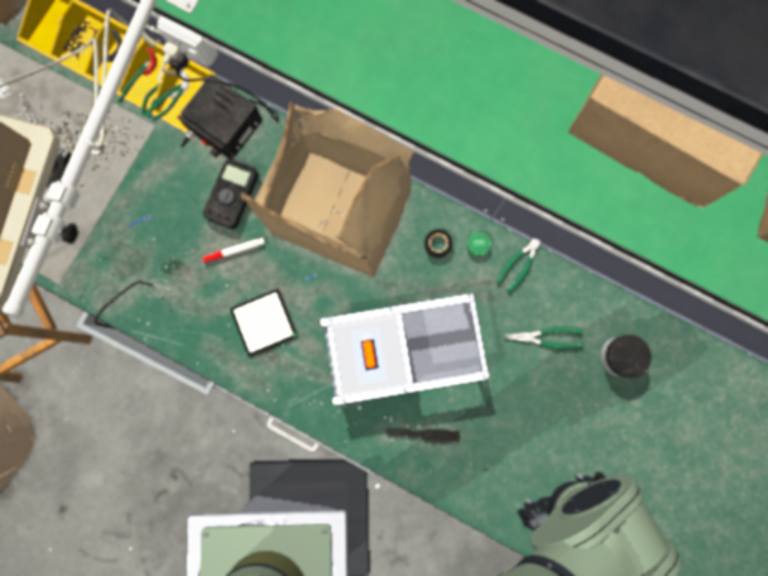

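View pics/side0.png

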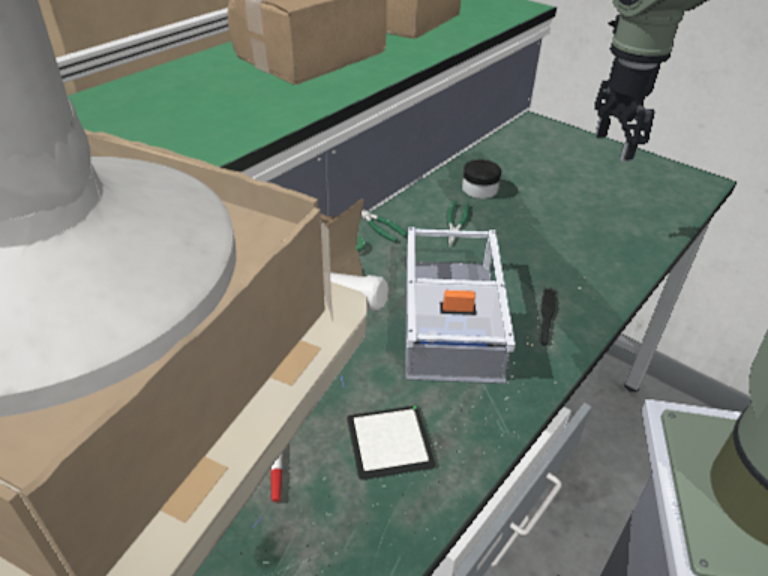

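The top view shows the shut guard with its orange handle at about (370,354), the panel at (263,322), tape at (438,243), pen at (235,250) and pliers at about (545,338). These are in the 768x576 pictures. The side view agrees: handle (459,300), panel (391,440).

```bash
cat > h.py <<'E'
import numpy as np,cv2
from scipy.spatial.transform import Rotation as Ro
def ray(c,u,v,z):
    R=np.array(c["R"]);o=-R.T@c["t"];d=R.T@np.array([(u-c["cx"])/c["fx"],(v-c["cy"])/c["fy"],1])
    return o+d*(z-o[2])/d[2]
def blobs(c,lo,hi,amin=20):
    m=cv2.inRange(cv2.cvtColor(c["pixels"],cv2.COLOR_RGB2HSV),np.array(lo),np.array(hi))
    cs,_=cv2.findContours(m,cv2.RETR_EXTERNAL,cv2.CHAIN_APPROX_NONE)
    return [k for k in sorted(cs,key=cv2.contourArea,reverse=True) if cv2.contourArea(k)>=amin]
def rect(c,k,z):
    p=np.array([ray(c,*q[0],z)[:2] for q in k],np.float32)
    (cx,cy),(w,h),a=cv2.minAreaRect(p)
    if w<h: w,h,a=h,w,a+90
    return np.round([cx,cy,w,h,a],1)
E
python3 - <<'E'
import pickle;from h import *
d=pickle.load(open("c0.pkl","rb"))
for n,c in d.items():
    for k in blobs(c,(5,180,150),(20,255,255))[:2]: print(n,"orange",rect(c,k,118 if n=="top" else 105),k.mean(0))
    for k in blobs(c,(0,0,215),(180,40,255),200)[:4]: print(n,"white",rect(c,k,9),k.mean(0))
c=d["top"]
# rail corners z=90 (768 px picture)
for u,v in[(325,320),(337,402),(473,296),(487,377)]: print(np.round(ray(c,u/1.5,v/1.5,90)))
for nm,u,v in[("tape",438,243),("pliers",545,338),("pen",235,250),("carton",375,272)]:print(nm,np.round(ray(c,u/1.5,v/1.5,10)))
print(Ro.from_rotvec([-3.077,-.63,0]).as_matrix().round(3))
E
```

```text
side white [1198.5 -172.9  410.6  158.8  124.2] [[ 30.1953125 212.34375  ]]
side white [ 476.9 -381.   336.2  184.8   97.8] [[305.97630332 199.28909953]]
side white [542.1   4.1  93.4  93.  111.1] [[259.35862069 292.97931034]]
side white [ 82.9  -3.3 285.4 140.9  90. ] [[451.35180055 312.06094183]]
top orange [ 463.2 -222.2   48.4   17.5    8. ] [[245.80487805 235.80487805]]
top white [ 476.4 -290.7  324.3  180.1   97.9] [[268.46518987 232.2278481 ]]
top white [927.  408.5 751.   45.3 158.3] [[ 50.25738397 103.89029536]]
top white [9.300e+01 1.000e-01 3.160e+02 1.184e+02 8.860e+01] [[178.1627907  354.97383721]]
top white [539.6   3.2  95.7  95.6 111.1] [[174.97222222 214.48148148]]
[ 533. -137.   90.]
[ 373. -157.   90.]
[ 571. -430.   90.]
[ 412. -449.   90.]
tape [ 695. -371.   10.]
pliers [ 488. -585.   10.]
pen [694.  61.  10.]
carton [ 637. -236.   10.]
[[ 0.92   0.393 -0.   ]
 [ 0.393 -0.92   0.001]
 [ 0.    -0.001 -1.   ]]
```

jog_arm --plan '[{"yaw": 0.09, "hand": 100}, {"yaw": 0.09}, {"yaw": 0.09}, {"tx": 0.025, "ty": -0.025}, {"tx": 0.025, "ty": -0.025}]'

```text
invalid input at $.plan[0]: expected keys tx, ty, tz, yaw, hand
```

jog_arm --plan '[{"tx": 0, "ty": 0, "tz": 0, "yaw": 0.09, "hand": 100}, {"tx": 0, "ty": 0, "tz": 0, "yaw": 0.09, "hand": 100}, {"tx": 0, "ty": 0, "tz": 0, "yaw": 0.09, "hand": 100}, {"tx": 0.025, "ty": -0.025, "tz": 0, "yaw": 0, "hand": 100}, {"tx": 0.025, "ty": -0.025, "tz": 0, "yaw": 0, "hand": 100}]'

```text
t: 0.52
position: [268.2, -472.2, 196.7]
eef_rot: [-3.135, -0.204, 0.001]
ft_force: [1.3, 0.4, 0.4]
width: 0.996
gripper_force: 0.0
```

jog_arm --plan '[{"tx": 0.028, "ty": -0.028, "tz": 0, "yaw": 0, "hand": 100}, {"tx": 0.028, "ty": -0.028, "tz": 0, "yaw": 0, "hand": 100}, {"tx": 0.028, "ty": -0.028, "tz": 0, "yaw": 0, "hand": 100}, {"tx": 0.028, "ty": -0.028, "tz": 0, "yaw": 0, "hand": 100}, {"tx": 0.028, "ty": -0.028, "tz": 0, "yaw": 0, "hand": 100}]'

```text
t: 0.93
position: [389.6, -313.3, 197.2]
eef_rot: [-3.134, -0.21, 0.0]
ft_force: [0.8, -1.4, 0.2]
width: 1.0
gripper_force: 0.0
```

jog_arm --plan '[{"tx": 0.028, "ty": -0.028, "tz": 0, "yaw": 0, "hand": 100}, {"tx": 0.028, "ty": -0.028, "tz": 0, "yaw": 0, "hand": 100}, {"tx": 0.02, "ty": -0.02, "tz": 0, "yaw": 0, "hand": 100}, {"tx": 0.008, "ty": -0.008, "tz": 0, "yaw": 0, "hand": 100}, {"tx": 0, "ty": 0, "tz": 0, "yaw": 0, "hand": 100}]'

```text
t: 1.35
position: [462.4, -218.1, 197.0]
eef_rot: [-3.133, -0.216, -0.0]
ft_force: [-0.0, -0.3, 0.5]
width: 1.0
gripper_force: 0.0
```

jog_arm --plan '[{"tx": 0, "ty": 0.004, "tz": 0.03, "yaw": 0, "hand": 100}, {"tx": 0, "ty": 0, "tz": 0.03, "yaw": 0, "hand": 100}, {"tx": 0, "ty": 0, "tz": 0.025, "yaw": 0, "hand": 100}, {"tx": 0, "ty": 0, "tz": 0.015, "yaw": 0, "hand": 100}, {"tx": 0, "ty": 0, "tz": 0.006, "yaw": 0, "hand": 100}]'

```text
t: 1.77
position: [459.8, -225.4, 89.3]
eef_rot: [-3.134, -0.208, 0.005]
ft_force: [-0.7, 0.1, 0.0]
width: 0.999
gripper_force: 0.0
```

jog_arm --grip_force 30 --plan '[{"tx": 0, "ty": 0, "tz": 0, "yaw": 0, "hand": 0}, {"tx": 0, "ty": 0, "tz": 0, "yaw": 0, "hand": 0}, {"tx": 0, "ty": 0, "tz": 0, "yaw": 0, "hand": 0}, {"tx": 0, "ty": 0, "tz": 0, "yaw": 0, "hand": 0}, {"tx": 0, "ty": 0, "tz": 0, "yaw": 0, "hand": 0}]'

```text
t: 2.18
position: [461.7, -224.8, 92.0]
eef_rot: [3.134, 0.21, 0.002]
ft_force: [0.2, -1.0, -0.5]
width: 0.3
gripper_force: 0.0
```

jog_arm --plan '[{"tx": 0, "ty": 0, "tz": 0, "yaw": 0, "hand": 0}, {"tx": 0, "ty": 0, "tz": 0, "yaw": 0, "hand": 0}, {"tx": 0, "ty": 0, "tz": 0, "yaw": 0, "hand": 0}, {"tx": 0, "ty": 0.003, "tz": 0, "yaw": 0, "hand": 0}, {"tx": 0, "ty": 0.006, "tz": 0, "yaw": 0, "hand": 0}]'

```text
t: 2.6
position: [462.8, -233.4, 91.3]
eef_rot: [-3.134, -0.211, 0.0]
ft_force: [-0.1, 0.5, -0.4]
width: 0.003
gripper_force: 0.0
```

The fingers closed on nothing, so I'll look.

```bash
python3 - <<'E'
from rig import eyes
from h import *
import numpy as np
cs=[]
for n,(x,y) in(("side",(210,90)),("top",(160,150))):
    c=eyes.read_camera(n);p=c["pixels"][:,:,::-1];cs.append(cv2.resize(p[y:y+200,x:x+200],(400,400),interpolation=cv2.INTER_CUBIC))
    for k in blobs(c,(5,180,150),(20,255,255),5): print(n,k.mean(0),rect(c,k,118))
cv2.imwrite("pics/a.png",np.hstack(cs))
E
```

```text
top [[100.49367089  40.40506329]] [1069.9  207.9   61.5   25.4  174.6]
```

View pics/a.png

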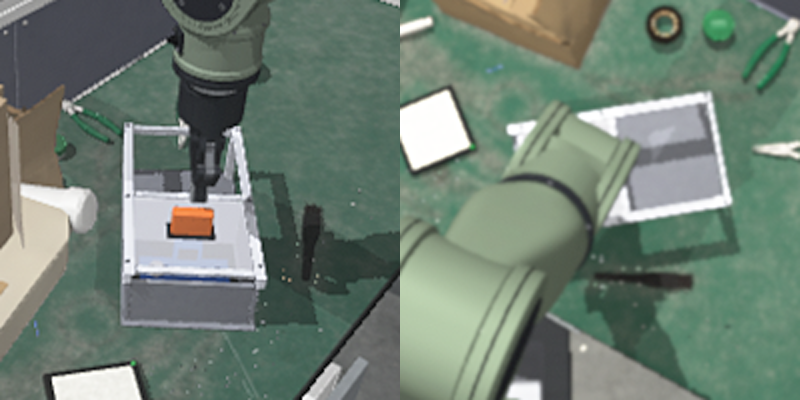

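```bash
python3 - <<'E'
import pickle;from h import *
from rig import monitor
d=pickle.load(open("c0.pkl","rb"));c=d["side"]
for k in blobs(c,(3,130,80),(22,255,255),20)[:3]: print(k.mean(0),cv2.boundingRect(k))
for z in(82,100,118): print(z,ray(c,306,200,z).round(),ray(d["top"],245.8,235.8,z).round())
def proj(c,X):
    p=np.array(c["R"])@X+c["t"];return np.round([c["fx"]*p[0]/p[2]+c["cx"],c["fy"]*p[1]/p[2]+c["cy"]],1)
s=monitor.observe();print(s["position"])
print("tcp in side",proj(c,s["position"]),"handle105",proj(c,[463.2,-222.2,105]),"top118",proj(c,[463.2,-222.2,118]))
for q in [(533,-137,90),(373,-157,90),(571,-430,90),(412,-449,90)]: print(proj(c,q)*1.5)
E
```

```text
[[305.31147541 200.55737705]] (295, 194, 22, 14)
82 [ 465. -242.   82.] [ 464. -221.   82.]
100 [ 465. -221.  100.] [ 464. -221.  100.]
118 [ 465. -201.  118.] [ 464. -222.  118.]
[ 462.63352958 -234.68994951   91.27843146]
tcp in side [307.1 199.3] handle105 [307.1 198.4] top118 [307.6 194.4]
[411.   334.35]
[513.9  339.45]
[412.35 225.6 ]
[495.9 229.8]
```

```bash
python3 - <<'E'
from rig import eyes,monitor
from h import *
import pickle
d=pickle.load(open("c0.pkl","rb"));o=d["side"];c=eyes.read_camera("side")
for k in blobs(c,(3,130,80),(22,255,255),20)[:3]: print(k.mean(0),cv2.boundingRect(k))
f=lambda c:cv2.resize(c["pixels"][150:230,265:345,::-1],(400,400),interpolation=cv2.INTER_CUBIC)
cv2.imwrite("pics/b.png",np.hstack([f(o),f(c)]))
s=monitor.observe();print(s["width"],s["gripper_force"],s["position"],s["ft_force"])
E
```

```text
[[305.31147541 200.60655738]] (295, 194, 22, 14)
0.0005741996984887234 0.0 [ 462.56327713 -234.11738441   91.2333962 ] [ 0.14832916  0.24731189 -0.36938267]
```

View pics/b.png

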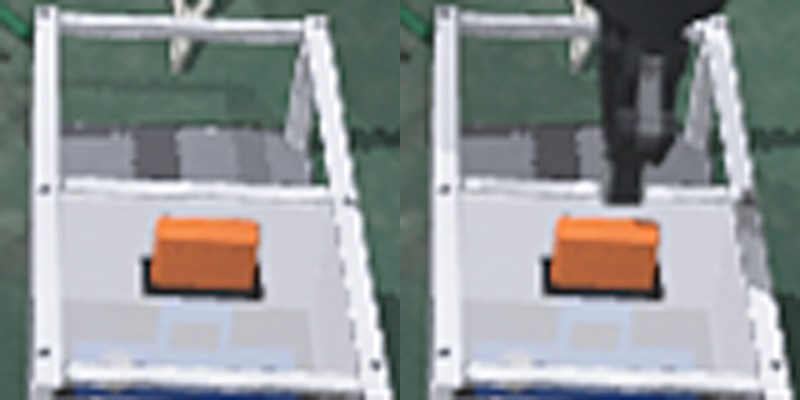

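```bash
python3 - <<'E'
import pickle;from h import *
d=pickle.load(open("c0.pkl","rb"));c=d["side"]
def proj(c,X):
    p=np.array(c["R"])@X+c["t"];return np.round([c["fx"]*p[0]/p[2]+c["cx"],c["fy"]*p[1]/p[2]+c["cy"]],1)
P=np.array([225.8,-528.5,197]);y=np.array([.393,-.92,0])
for s in(-48,48):
  for dz in (13,40): print(s,dz,proj(c,P+s*y+[0,0,dz])*1.5)
for z in (91,105,118,125,130): print(z,ray(c,310,190.6,z).round())
E
```

```text
-48 13 [620.25 177.6 ]
-48 40 [624.3 164.4]
48 13 [594.9 151.8]
48 40 [598.35 139.05]
91 [ 458. -270.   91.]
105 [ 458. -253.  105.]
118 [ 459. -238.  118.]
125 [ 459. -229.  125.]
130 [ 459. -223.  130.]
```

Side-view tip at about (310,190) lies some 30 mm above the reported TCP. The start picture shows the same offset, and nothing was touched at reported z = 91. So the reported height reads about 30 mm low. I'll reopen, go lower carefully, and check by force and picture.

jog_arm --plan '[{"tx": 0, "ty": -0.006, "tz": 0, "yaw": 0, "hand": 100}, {"tx": 0, "ty": -0.006, "tz": 0, "yaw": 0, "hand": 100}, {"tx": 0, "ty": 0, "tz": 0, "yaw": 0, "hand": 100}, {"tx": 0, "ty": 0, "tz": 0, "yaw": 0, "hand": 100}, {"tx": 0, "ty": 0, "tz": 0, "yaw": 0, "hand": 100}]'

```text
t: 3.17
position: [461.1, -221.5, 91.3]
eef_rot: [3.135, 0.211, 0.0]
ft_force: [-0.4, 0.5, 0.3]
width: 0.711
gripper_force: 0.0
```

jog_arm --plan '[{"tx": 0, "ty": 0, "tz": 0, "yaw": 0, "hand": 100}, {"tx": 0, "ty": 0, "tz": 0.008, "yaw": 0, "hand": 100}, {"tx": 0, "ty": 0, "tz": 0.008, "yaw": 0, "hand": 100}, {"tx": 0, "ty": 0, "tz": 0.006, "yaw": 0, "hand": 100}, {"tx": 0, "ty": 0, "tz": 0, "yaw": 0, "hand": 100}]'

```text
t: 3.58
position: [460.4, -221.4, 67.7]
eef_rot: [-3.134, -0.21, 0.003]
ft_force: [-0.7, 0.5, -0.6]
width: 1.001
gripper_force: 0.0
```

```bash
python3 - <<'E'
from rig import eyes,monitor
from h import *
c=eyes.read_camera("side")
cv2.imwrite("pics/c.png",cv2.resize(c["pixels"][130:230,245:345,::-1],(500,500),interpolation=cv2.INTER_CUBIC))
s=monitor.observe();print(s["width"],s["position"],s["ft_force"])
E
```

```text
1.0008141511047013 [ 460.60522962 -221.48031295   68.42515076] [ 0.09277501 -0.24087095  0.49408998]
```

View pics/c.png

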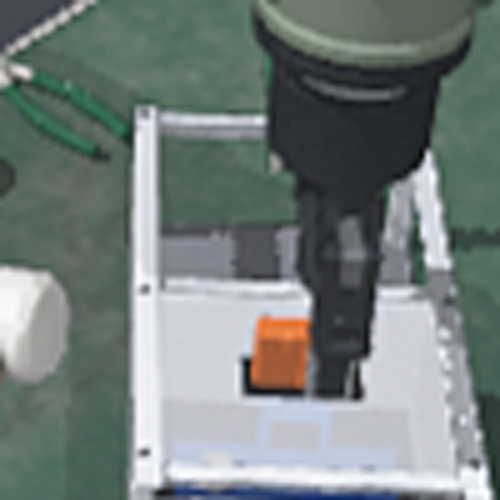

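Both fingers now straddle the handle. The near tip is at crop (335,398), full-picture (312,210), to the right of the handle's centre, so the hand should move towards +x.

```bash
python3 - <<'E'
import pickle;from h import *
d=pickle.load(open("c0.pkl","rb"));c=d["side"]
for z in (85,95,105,115,125): print(z,ray(c,312,209.6,z).round())
E
```

```text
85 [ 448. -206.   85.]
95 [ 448. -195.   95.]
105 [ 448. -184.  105.]
115 [ 449. -173.  115.]
125 [ 449. -162.  125.]
```

jog_arm --grip_force 30 --plan '[{"tx": 0.007, "ty": 0, "tz": 0.006, "yaw": 0, "hand": 50}, {"tx": 0, "ty": 0, "tz": 0, "yaw": 0, "hand": 30}, {"tx": 0, "ty": 0, "tz": 0, "yaw": 0, "hand": 0}, {"tx": 0, "ty": 0, "tz": 0, "yaw": 0, "hand": 0}, {"tx": 0, "ty": 0, "tz": 0, "yaw": 0, "hand": 0}]'

```text
t: 4.05
position: [468.0, -220.7, 63.4]
eef_rot: [-3.135, -0.21, -0.0]
ft_force: [-0.3, 0.2, -0.8]
width: 0.301
gripper_force: 0.0
```

jog_arm --plan '[{"tx": 0, "ty": 0, "tz": 0, "yaw": 0, "hand": 0}, {"tx": 0, "ty": 0, "tz": 0, "yaw": 0, "hand": 0}, {"tx": 0, "ty": 0, "tz": 0, "yaw": 0, "hand": 0}]'

```text
t: 4.3
position: [468.0, -220.8, 63.6]
eef_rot: [3.134, 0.21, 0.0]
ft_force: [-1.8, 0.1, 5.5]
width: 0.18
gripper_force: 32.2
```

jog_arm --plan '[{"tx": 0, "ty": 0.005, "tz": 0, "yaw": 0, "hand": 0}, {"tx": 0, "ty": 0.01, "tz": 0, "yaw": 0, "hand": 0}, {"tx": 0, "ty": 0.015, "tz": 0, "yaw": 0, "hand": 0}, {"tx": 0, "ty": 0.015, "tz": 0, "yaw": 0, "hand": 0}, {"tx": 0, "ty": 0.015, "tz": 0, "yaw": 0, "hand": 0}]'

```text
t: 4.72
position: [476.3, -280.6, 63.6]
eef_rot: [-3.134, -0.211, -0.001]
ft_force: [2.5, 2.3, 4.0]
width: 0.181
gripper_force: 32.0
```

jog_arm --plan '[{"tx": 0, "ty": 0.015, "tz": 0, "yaw": 0, "hand": 0}, {"tx": 0, "ty": 0.015, "tz": 0, "yaw": 0, "hand": 0}, {"tx": 0, "ty": 0.015, "tz": 0, "yaw": 0, "hand": 0}, {"tx": 0, "ty": 0.015, "tz": 0, "yaw": 0, "hand": 0}, {"tx": 0, "ty": 0.01, "tz": 0, "yaw": 0, "hand": 0}]'

```text
t: 5.13
position: [486.1, -350.7, 63.6]
eef_rot: [3.134, 0.21, 0.003]
ft_force: [2.5, 1.4, 6.1]
width: 0.181
gripper_force: 32.2
```

jog_arm --plan '[{"tx": 0, "ty": 0.005, "tz": 0, "yaw": 0, "hand": 0}, {"tx": 0, "ty": 0.004, "tz": 0, "yaw": 0, "hand": 0}, {"tx": 0, "ty": 0.003, "tz": 0, "yaw": 0, "hand": 0}, {"tx": 0, "ty": 0, "tz": 0, "yaw": 0, "hand": 0}]'

```text
t: 5.47
position: [487.5, -361.0, 63.6]
eef_rot: [-3.134, -0.21, -0.002]
ft_force: [2.6, 3.9, 6.9]
width: 0.18
gripper_force: 32.3
```

jog_arm --plan '[{"tx": 0, "ty": 0.002, "tz": 0, "yaw": 0, "hand": 0}, {"tx": 0, "ty": 0.001, "tz": 0, "yaw": 0, "hand": 0}, {"tx": 0, "ty": 0, "tz": 0, "yaw": 0, "hand": 0}]'

```text
t: 5.72
position: [487.5, -361.0, 63.6]
eef_rot: [-3.129, -0.212, 0.001]
ft_force: [-2.9, 20.6, 17.4]
width: 0.177
gripper_force: 33.8
```

jog_arm --plan '[{"tx": 0, "ty": -0.002, "tz": 0, "yaw": 0, "hand": 60}, {"tx": 0, "ty": 0, "tz": 0, "yaw": 0, "hand": 60}, {"tx": 0, "ty": 0, "tz": 0, "yaw": 0, "hand": 60}, {"tx": 0, "ty": 0, "tz": -0.02, "yaw": 0, "hand": 100}, {"tx": 0, "ty": 0, "tz": -0.03, "yaw": 0, "hand": 100}]'

```text
t: 6.13
position: [485.9, -361.9, 111.8]
eef_rot: [-3.132, -0.209, 0.005]
ft_force: [0.3, -0.9, 0.3]
width: 0.859
gripper_force: 0.0
```

jog_arm --plan '[{"tx": 0, "ty": 0, "tz": -0.04, "yaw": 0, "hand": 100}, {"tx": -0.03, "ty": 0, "tz": -0.02, "yaw": 0, "hand": 100}, {"tx": -0.04, "ty": 0, "tz": 0, "yaw": 0, "hand": 100}, {"tx": -0.03, "ty": 0, "tz": 0, "yaw": 0, "hand": 100}, {"tx": 0, "ty": 0, "tz": 0, "yaw": 0, "hand": 100}]'

```text
t: 6.55
position: [382.4, -377.8, 174.1]
eef_rot: [3.134, 0.201, -0.004]
ft_force: [-0.1, -0.6, -0.3]
width: 1.004
gripper_force: 0.0
```

```bash
python3 - <<'E'
from rig import eyes,monitor
from h import *
import pickle
d={};im=[]
for n,(x,y) in(("side",(220,100)),("top",(180,150))):
    c=eyes.read_camera(n);d[n]=c
    im.append(cv2.resize(c["pixels"][y:y+160,x:x+160,::-1],(400,400),interpolation=cv2.INTER_CUBIC))
    for k in blobs(c,(5,130,80),(20,255,255))[:1]: print(n,"orange",rect(c,k,118),k.mean(0))
    for k in blobs(c,(100,120,40),(125,255,255),15)[:4]: print(n,"blue",rect(c,k,12),cv2.boundingRect(k),cv2.contourArea(k))
cv2.imwrite("pics/d.png",np.hstack(im));pickle.dump(d,open("c1.pkl","wb"))
print(monitor.observe()["position"])
E
```

```text
side orange [ 485.6 -335.5   59.9   48.1   91. ] [[302.61403509 166.07017544]]
side blue [ 469.3 -242.5  116.    75.4    7.8] (280, 210, 46, 21) 506.5
top orange [483.7 433.9 128.6  20.2 120.9] [[ 18.41176471 236.07058824]]
top blue [ 464.1 -217.2  123.3   68.     7.8] (232, 216, 28, 42) 809.0
[ 387.39088376 -376.38992329  173.66812011]
```

View pics/d.png

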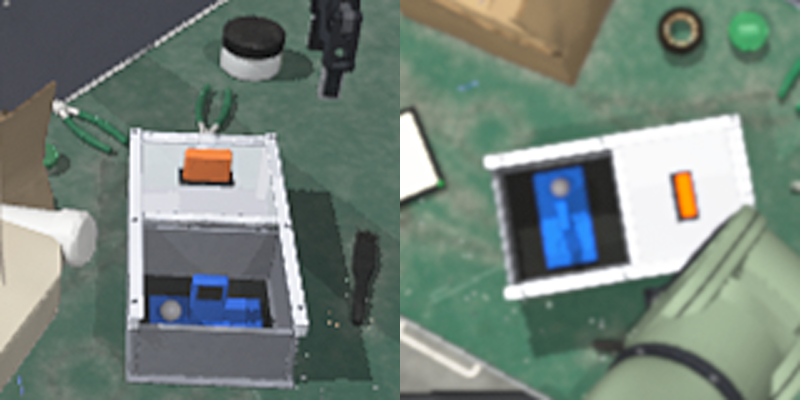

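The guard is at its open end. The blue tray lies in the bay with the ball at about top-crop (560,187). Next come its numbers and the residual hand offset.

```bash
python3 - <<'E'
import pickle;from h import *
d=pickle.load(open("c1.pkl","rb"));c=d["top"]
for k in blobs(c,(5,130,80),(20,255,255),15)[:4]: print(rect(c,k,118),k.mean(0))
print("ball",ray(c,244,224.8,20).round())
k=blobs(c,(100,120,40),(125,255,255),15)[0];p=cv2.boxPoints(cv2.minAreaRect(k));print([ray(c,*q,12).round()[:2] for q in p])
# shut fingers visible? side tip now at crop (333,95)
s=d["side"]
for z in(195,205,215):print(z,ray(s,220+333/2.5,100+95/2.5,z).round())
E
```

```text
[483.7 433.9 128.6  20.2 120.9] [[ 18.41176471 236.07058824]]
[568.  412.8  92.9  16.7  26.9] [[ 27.37096774 206.35483871]]
[ 482.8 -359.5   50.4   19.2    9. ] [[293.62790698 227.72093023]]
[1071.3  208.5   64.8   27.5  172. ] [[99.74468085 40.46808511]]
ball [ 500. -214.   20.]
[array([ 520., -175.]), array([ 530., -242.]), array([ 408., -259.]), array([ 399., -192.])]
195 [ 366. -377.  195.]
205 [ 367. -361.  205.]
215 [ 369. -346.  215.]
```

jog_arm --plan '[{"tx": 0.02, "ty": -0.029, "tz": 0, "yaw": 0, "hand": 100}, {"tx": 0.025, "ty": -0.032, "tz": 0, "yaw": 0, "hand": 100}, {"tx": 0.025, "ty": -0.032, "tz": 0, "yaw": 0, "hand": 100}, {"tx": 0.022, "ty": -0.032, "tz": 0, "yaw": 0, "hand": 100}, {"tx": 0.01, "ty": -0.02, "tz": 0, "yaw": 0, "hand": 100}]'

```text
t: 7.07
position: [472.7, -213.8, 172.9]
eef_rot: [-3.132, -0.218, -0.002]
ft_force: [0.8, 1.1, -1.3]
width: 1.0
gripper_force: 0.0
```

jog_arm --plan '[{"tx": 0, "ty": 0, "tz": 0.02, "yaw": 0, "hand": 100}, {"tx": 0, "ty": 0, "tz": 0.03, "yaw": 0, "hand": 100}, {"tx": 0, "ty": 0, "tz": 0.03, "yaw": 0, "hand": 100}, {"tx": 0, "ty": 0, "tz": 0.01, "yaw": 0, "hand": 100}, {"tx": 0, "ty": 0, "tz": 0, "yaw": 0, "hand": 100}]'

```text
t: 7.48
position: [469.5, -217.4, 80.8]
eef_rot: [-3.133, -0.212, 0.005]
ft_force: [-0.0, 0.4, -1.0]
width: 1.002
gripper_force: 0.0
```

jog_arm --plan '[{"tx": 0, "ty": 0.001, "tz": 0.01, "yaw": 0, "hand": 60}, {"tx": 0, "ty": 0, "tz": 0.015, "yaw": 0, "hand": 60}, {"tx": 0, "ty": 0, "tz": 0.015, "yaw": 0, "hand": 60}, {"tx": 0, "ty": 0, "tz": 0.005, "yaw": 0, "hand": 60}, {"tx": 0, "ty": 0, "tz": 0, "yaw": 0, "hand": 60}]'

```text
t: 7.9
position: [470.0, -219.3, 37.8]
eef_rot: [-3.134, -0.21, 0.001]
ft_force: [-0.3, 0.4, -0.2]
width: 0.599
gripper_force: 0.0
```

```bash
python3 - <<'E'
from rig import eyes,monitor
from h import *
c=eyes.read_camera("side")
cv2.imwrite("pics/e.png",cv2.resize(c["pixels"][150:260,260:360,::-1],(500,550),interpolation=cv2.INTER_CUBIC))
s=monitor.observe();print(s["width"],s["position"],s["ft_force"])
E
```

```text
0.5997536817867166 [ 470.15611893 -219.44104641   38.58463648] [ 0.33257189 -0.08806074  1.22594652]
```

View pics/e.png

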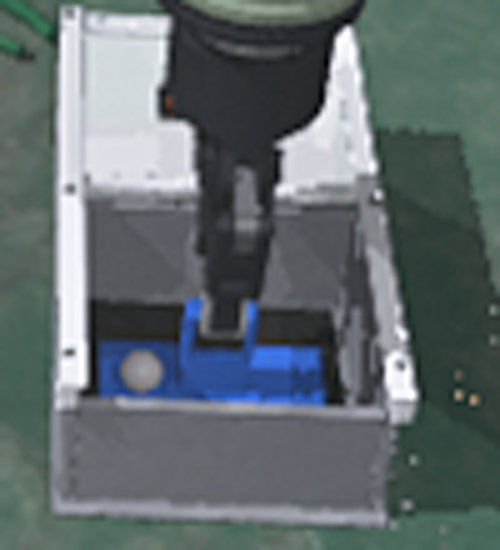

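The near finger tip at about (222,335) is centred on the fin (182–255) in x. I'll go down and grip.

jog_arm --plan '[{"tx": 0, "ty": 0, "tz": 0.008, "yaw": 0, "hand": 60}, {"tx": 0, "ty": 0, "tz": 0.008, "yaw": 0, "hand": 60}, {"tx": 0, "ty": 0, "tz": 0.008, "yaw": 0, "hand": 60}, {"tx": 0, "ty": 0, "tz": 0.006, "yaw": 0, "hand": 60}, {"tx": 0, "ty": 0, "tz": 0, "yaw": 0, "hand": 60}]'

```text
t: 8.37
position: [469.3, -219.2, 7.0]
eef_rot: [-3.134, -0.21, 0.002]
ft_force: [0.4, -0.2, 0.4]
width: 0.598
gripper_force: 0.0
```

jog_arm --grip_force 30 --plan '[{"tx": 0, "ty": 0, "tz": 0, "yaw": 0, "hand": 35}, {"tx": 0, "ty": 0, "tz": 0, "yaw": 0, "hand": 28}, {"tx": 0, "ty": 0, "tz": 0, "yaw": 0, "hand": 24}, {"tx": 0, "ty": 0, "tz": 0, "yaw": 0, "hand": 20}, {"tx": 0, "ty": 0, "tz": 0, "yaw": 0, "hand": 16}]'

```text
t: 8.78
position: [469.9, -219.2, 8.5]
eef_rot: [-3.134, -0.21, -0.0]
ft_force: [-1.2, 1.8, 4.5]
width: 0.162
gripper_force: 8.7
```

jog_arm --grip_force 50 --plan '[{"tx": 0, "ty": 0, "tz": 0, "yaw": 0, "hand": 13}, {"tx": 0, "ty": 0, "tz": 0, "yaw": 0, "hand": 8}, {"tx": 0, "ty": 0, "tz": 0, "yaw": 0, "hand": 0}, {"tx": 0, "ty": 0, "tz": 0, "yaw": 0, "hand": 0}, {"tx": 0, "ty": 0, "tz": 0, "yaw": 0, "hand": 0}]'

```text
t: 9.2
position: [470.0, -219.2, 8.7]
eef_rot: [-3.134, -0.21, -0.0]
ft_force: [-0.7, 3.5, 6.9]
width: 0.158
gripper_force: 49.5
```

jog_arm --plan '[{"tx": 0, "ty": 0, "tz": -0.002, "yaw": 0, "hand": 0}, {"tx": 0, "ty": 0, "tz": -0.004, "yaw": 0, "hand": 0}, {"tx": 0, "ty": 0, "tz": -0.006, "yaw": 0, "hand": 0}, {"tx": 0, "ty": 0, "tz": -0.006, "yaw": 0, "hand": 0}, {"tx": 0, "ty": 0, "tz": -0.006, "yaw": 0, "hand": 0}]'

```text
t: 9.62
position: [469.9, -219.5, 33.1]
eef_rot: [3.134, 0.21, 0.0]
ft_force: [-0.2, -0.5, -1.7]
width: 0.154
gripper_force: 48.8
```

jog_arm --plan '[{"tx": 0, "ty": 0, "tz": -0.008, "yaw": 0, "hand": 0}, {"tx": 0, "ty": 0, "tz": -0.01, "yaw": 0, "hand": 0}, {"tx": 0, "ty": 0, "tz": -0.01, "yaw": 0, "hand": 0}, {"tx": 0, "ty": 0, "tz": -0.01, "yaw": 0, "hand": 0}, {"tx": 0, "ty": 0, "tz": -0.01, "yaw": 0, "hand": 0}]'

```text
t: 10.03
position: [469.9, -219.5, 81.5]
eef_rot: [3.134, 0.21, 0.0]
ft_force: [0.4, -0.5, -2.2]
width: 0.155
gripper_force: 48.8
```

jog_arm --plan '[{"tx": 0, "ty": 0, "tz": -0.01, "yaw": 0, "hand": 0}, {"tx": 0, "ty": 0, "tz": -0.01, "yaw": 0, "hand": 0}, {"tx": 0, "ty": 0, "tz": -0.01, "yaw": 0, "hand": 0}, {"tx": 0, "ty": 0, "tz": -0.007, "yaw": 0, "hand": 0}, {"tx": 0, "ty": 0, "tz": -0.003, "yaw": 0, "hand": 0}]'

```text
t: 10.45
position: [470.1, -219.6, 121.5]
eef_rot: [3.134, 0.21, 0.002]
ft_force: [0.2, -0.2, -1.5]
width: 0.153
gripper_force: 48.8
```

```bash
python3 - <<'E'
from rig import eyes,monitor
from h import *
c=eyes.read_camera("side")
cv2.imwrite("pics/f.png",cv2.resize(c["pixels"][130:260,240:360,::-1],(480,520),interpolation=cv2.INTER_CUBIC))
s=monitor.observe();print(s["width"],s["position"],s["eef_rot"],s["ft_force"],s["ft_torque"])
E
```

```text
0.15378474142421586 [ 470.14995057 -219.53602285  121.42082234] [3.13413652e+00 2.10041418e-01 1.68112587e-03] [ 0.12317123  1.65870882 -1.16671567] [-0.00521551 -0.00235429  0.03209629]
```

View pics/f.png

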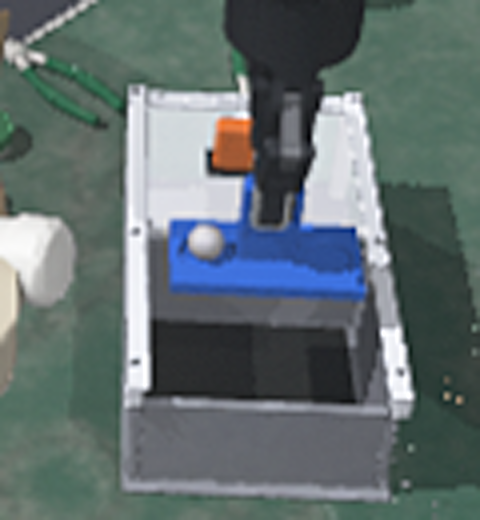

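The tray hangs level and the ball is in its pocket at crop (207,243). Before carrying, I'll check where the white tube end (side 380,290) and the beige slab lie in space.

```bash
python3 - <<'E'
import pickle;from h import *
d=pickle.load(open("c0.pkl","rb"));S,T=d["side"],d["top"]
def tri(a,b):
    A=[];B=[]
    for c,(u,v) in((S,a),(T,b)):
        R=np.array(c["R"]);o=-R.T@c["t"];q=R.T@np.array([(u/1.5-c["cx"])/c["fx"],(v/1.5-c["cy"])/c["fy"],1]);q/=np.linalg.norm(q)
        P=np.eye(3)-np.outer(q,q);A.append(P);B.append(P@o)
    x,r,_,_=np.linalg.lstsq(np.vstack(A),np.hstack(B),rcond=None);return x.round(),r.round()
print("tube end-low end",tri((380,290),(12,308)))
print("tube end-knob",tri((380,290),(68,233)))
print("slab corner",tri((365,330),(50,125)),tri((365,330),(5,290)))
for z in (100,300,400,500,600): print(z,ray(S,380/1.5,290/1.5,z).round(),ray(T,12/1.5,308/1.5,z).round(),ray(T,68/1.5,233/1.5,z).round())
E
```

```text
tube end-low end (array([527., 240., 505.]), array([13.]))
tube end-knob (array([584., 184., 467.]), array([5495.]))
slab corner (array([657., 206., 484.]), array([31826.])) (array([543., 261., 486.]), array([330.]))
100 [ 597. -221.  100.] [574. 480. 100.] [722. 374. 100.]
300 [561.   7. 300.] [552. 362. 300.] [676. 272. 300.]
400 [543. 121. 400.] [541. 303. 400.] [653. 222. 400.]
500 [525. 235. 500.] [530. 244. 500.] [630. 171. 500.]
600 [507. 349. 600.] [518. 185. 600.] [608. 121. 600.]
```

jog_arm --plan '[{"tx": 0.0015, "ty": -0.003, "tz": 0, "yaw": 0, "hand": 0}, {"tx": 0.0035, "ty": -0.007, "tz": 0, "yaw": 0, "hand": 0}, {"tx": 0.0055, "ty": -0.011, "tz": 0, "yaw": 0, "hand": 0}, {"tx": 0.0075, "ty": -0.015, "tz": 0, "yaw": 0, "hand": 0}, {"tx": 0.009, "ty": -0.018, "tz": 0, "yaw": 0, "hand": 0}]'

```text
t: 10.92
position: [489.3, -161.5, 119.8]
eef_rot: [-3.134, -0.209, 0.001]
ft_force: [0.4, 1.1, -1.8]
width: 0.152
gripper_force: 48.8
```

jog_arm --plan '[{"tx": 0.009, "ty": -0.018, "tz": 0, "yaw": 0, "hand": 0}, {"tx": 0.009, "ty": -0.018, "tz": 0, "yaw": 0, "hand": 0}, {"tx": 0.009, "ty": -0.018, "tz": 0, "yaw": 0, "hand": 0}, {"tx": 0.009, "ty": -0.018, "tz": 0, "yaw": 0, "hand": 0}, {"tx": 0.009, "ty": -0.018, "tz": 0, "yaw": 0, "hand": 0}]'

```text
t: 11.33
position: [522.0, -65.2, 119.8]
eef_rot: [-3.134, -0.211, 0.001]
ft_force: [0.5, -0.4, -1.2]
width: 0.152
gripper_force: 48.8
```

jog_arm --plan '[{"tx": 0.009, "ty": -0.018, "tz": 0, "yaw": 0, "hand": 0}, {"tx": 0.008, "ty": -0.016, "tz": 0, "yaw": 0, "hand": 0}, {"tx": 0.006, "ty": -0.012, "tz": 0, "yaw": 0, "hand": 0}, {"tx": 0.004, "ty": -0.008, "tz": 0, "yaw": 0, "hand": 0}, {"tx": 0.002, "ty": -0.004, "tz": 0, "yaw": 0, "hand": 0}]'

```text
t: 11.75
position: [543.0, -4.1, 119.8]
eef_rot: [-3.134, -0.212, 0.001]
ft_force: [0.2, 0.1, -1.7]
width: 0.153
gripper_force: 48.8
```

jog_arm --plan '[{"tx": 0.002, "ty": -0.003, "tz": 0.002, "yaw": 0, "hand": 0}, {"tx": 0.002, "ty": -0.0025, "tz": 0.003, "yaw": 0, "hand": 0}, {"tx": 0, "ty": 0, "tz": 0.001, "yaw": 0, "hand": 0}, {"tx": 0, "ty": 0, "tz": 0, "yaw": 0, "hand": 0}, {"tx": 0, "ty": 0, "tz": 0, "yaw": 0, "hand": 0}]'

```text
t: 12.17
position: [546.1, -0.4, 114.2]
eef_rot: [3.135, 0.209, -0.0]
ft_force: [0.4, -0.5, -1.5]
width: 0.152
gripper_force: 48.8
```

```bash
python3 - <<'E'
from rig import eyes,monitor
from h import *
im=[]
for n,(x,y) in(("side",(190,170)),("top",(110,140))):
    c=eyes.read_camera(n)
    im.append(cv2.resize(c["pixels"][y:y+150,x:x+150,::-1],(400,400),interpolation=cv2.INTER_CUBIC))
    for k in blobs(c,(100,120,40),(125,255,255),15)[:2]:
        print(n,"blue@116",rect(c,k,116),cv2.boundingRect(k))
        if n=="side": print([ray(c,*q,116).round()[:2] for q in cv2.boxPoints(cv2.minAreaRect(k))], cv2.boxPoints(cv2.minAreaRect(k)).round())
    for k in blobs(c,(5,130,80),(20,255,255))[:4]: print(n,"orange",rect(c,k,118))
cv2.imwrite("pics/g.png",np.hstack(im))
s=monitor.observe();print(s["position"],s["eef_rot"],s["gripper_force"])
E
```

```text
side blue@116 [545.3 -10.5 116.2  94.3   7.8] (232, 239, 57, 35)
[array([614., -44.]), array([494., -68.]), array([483.,  25.]), array([594.,  46.])] [[232. 239.]
 [288. 239.]
 [288. 273.]
 [232. 273.]]
side orange [ 485.6 -335.5   59.9   48.1   91. ]
top blue@116 [510.8  -2.2  63.7  62.7  10.9] (159, 209, 24, 25)
top blue@116 [585.8 -10.1  32.4  32.    9.7] (166, 190, 12, 12)
top orange [482.9 434.3 127.2  19.2 120.9]
top orange [568.1 412.8  90.2  16.7  27. ]
top orange [ 482.8 -359.5   50.4   19.2    9. ]
top orange [1071.3  208.5   64.8   27.5  172. ]
[ 5.46164646e+02 -2.29860536e-01  1.14385780e+02] [3.13460385e+00 2.09037505e-01 1.92785963e-06] 48.809226751327515
```

View pics/g.png

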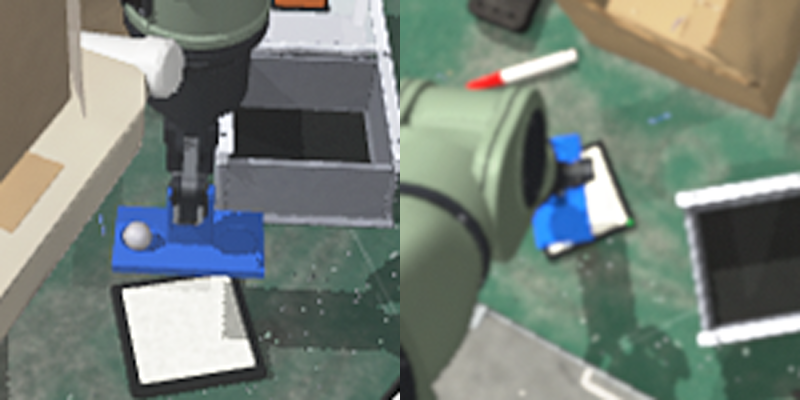

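The side view shows the tray level above the panel with the ball in its pocket. Tray top corners are at crop (117,207), (265,212), (263,266) and (113,264), and the guard is still open. Now the corner check.

```bash
python3 - <<'E'
import pickle;from h import *
S=pickle.load(open("c1.pkl","rb"))["side"];T=pickle.load(open("c1.pkl","rb"))["top"]
for z in(106,116,126):
    p=np.array([ray(S,190+u/2.667,170+v/2.667,z)[:2] for u,v in[(117,207),(265,212),(263,266),(113,264)]])
    print(z,p.round().tolist(),p.mean(0).round(),"len",np.linalg.norm(p[0]-p[1]).round(),np.linalg.norm(p[1]-p[2]).round())
# top: plate corners visible, crop offset (110,140)
for u,v in[(550,138),(578,135),(597,240),(533,246)]: print(ray(T,110+(u-400)/2.667,140+v/2.667,116).round())
E
```

```text
106 [[606.0, -29.0], [488.0, -47.0], [483.0, 8.0], [597.0, 28.0]] [544. -10.] len 120.0 56.0
116 [[604.0, -21.0], [487.0, -38.0], [483.0, 17.0], [595.0, 36.0]] [543.  -1.] len 118.0 55.0
126 [[602.0, -12.0], [487.0, -29.0], [483.0, 25.0], [594.0, 44.0]] [541.   7.] len 117.0 54.0
[598.   7. 116.]
[601. -24. 116.]
[485. -44. 116.]
[481.  26. 116.]
```

jog_arm --plan '[{"tx": -0.001, "ty": -0.002, "tz": 0, "yaw": 0, "hand": 0}, {"tx": 0, "ty": -0.002, "tz": 0, "yaw": 0, "hand": 0}, {"tx": 0, "ty": 0, "tz": 0, "yaw": 0, "hand": 0}, {"tx": 0, "ty": 0, "tz": 0, "yaw": 0, "hand": 0}, {"tx": 0, "ty": 0, "tz": 0, "yaw": 0, "hand": 0}]'

```text
t: 12.68
position: [544.7, 4.0, 114.3]
eef_rot: [-3.135, -0.21, 0.0]
ft_force: [0.5, 0.0, -1.2]
width: 0.153
gripper_force: 48.8
```

jog_arm --plan '[{"tx": 0, "ty": 0, "tz": 0, "yaw": 0, "hand": 0}, {"tx": 0, "ty": 0, "tz": 0, "yaw": 0, "hand": 0}, {"tx": 0, "ty": 0, "tz": 0, "yaw": 0, "hand": 0}, {"tx": 0, "ty": 0, "tz": 0, "yaw": 0, "hand": 0}, {"tx": 0, "ty": 0, "tz": 0, "yaw": 0, "hand": 0}]'

```text
t: 13.1
position: [544.7, 4.0, 114.3]
eef_rot: [-3.134, -0.21, 0.0]
ft_force: [-0.5, 0.1, -2.1]
width: 0.153
gripper_force: 48.8
```

```bash
python3 -c "
from rig import env,monitor
s=monitor.observe();print(s['position'],s['joint_velocities'].round(3),s['gripper_force']);print(env.hand_in())"
```

```text
[544.70099525   4.0409738  114.31255191] [ 0.001  0.    -0.001 -0.001  0.002 -0.001  0.002] 48.80819857120514
the job is handed in; nothing more can be done
None
```

I handed the job in at about 13 s: the guard is open to its stop, and the tray is held level and still about 10 cm above the panel, centred to within a few mm, with the ball last seen in its pocket and no contact with the tape, pen or pliers at any point.

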